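File the cut end of a splint strip smooth

TASK

Take the hand file from the steel tray and file the upright cut end of the aluminium splint strip held in the small clamp: at least three full strokes pushed forwards (from the file's front end to its heel, away from the robot, towards the clamp's screw side), the file flat, square across the strip and pressed on with about 8 N (never more than 20 N), and lifted clear on every return so that it never drags backwards. Then set the file down flat in the tray again without dropping it, let go, and leave the other things on the table as they are.

Things in the scene. Friction and masses are not known exactly. Their poses are not given: they have to be found in the camera images.
- file: Hand file: flat dark steel blade 170 x 26 x 6 mm, its front 35 mm only 18 mm wide; on top an upright black grip rib 100 mm long, 18 mm wide, 6 to 46 mm above the underside, over the middle. About 0.25 kg. Origin: centre of the underside (the cutting face). x points to the narrow front end (x = +85 mm; heel at -85), z up. Starts in the tray, front end roughly away from the robot.
- tray: Shallow fixed steel tray, 250 x 120 mm outside, 14 mm high, walls and floor 4 mm thick; origin at the centre of its underside, x along its length. The file starts in it and goes back into it, anywhere inside flat on its floor.
- clamp: Jaw head of a small clamp, 70 x 60 mm, 45 mm high; steel jaws 56 mm wide (y), together 36 mm thick (x), on a rubber mount and a 110 x 90 x 10 mm base. Origin: centre of the jaws' top, about 72 mm above the table. x: forward stroke direction, roughly away from the robot, to the side with screw and bar; z up. The mount gives 1 mm per 4 N pressed down, 1 mm per 1 N along x, and springs back.
- jaw_top (a point): Centre of the jaws' top (the clamp's origin). The aluminium splint strip stands upright here: 4 mm thick in the clamp's x, 40 mm wide in its y, centred. Its cut end is level and stands somewhere from 18 to 34 mm above the jaws' top: how far is not measured and must be felt or seen.
- carriage (a joint): Give of the clamp's rubber mount along the clamp's x, in m: 0 at rest, positive when the file drags it forwards, negative when dragged backwards (range -0.012 to 0.012). Friction of the file on the strip varies; at 8 N it drags the clamp several mm.
- flask: Red drinking bottle, 72 mm diameter, 230 mm high, origin at the centre of its foot; leave alone.
- jar: Clear jar with white lid, 72 mm diameter, 90 mm high, origin at the centre of its foot; leave alone.
- carton: Cardboard carton 50 x 75 x 55 mm, origin under its centre; leave alone.
- meter: White glucose meter lying flat, 85 x 50 x 22 mm, origin under its centre; leave alone.
- pen: Black lancing pen lying flat, 115 x 16 x 14 mm, origin under its middle; leave alone.
- spare: Spare aluminium strip lying flat, 120 x 40 x 4 mm, origin under its centre; not to be filed, leave alone.
- pump: Blue pump bottle, 60 x 45 mm, 140 mm high, origin under its centre; leave alone.
Not all that is in view belongs to the job. Of the things like the file, leave any that is orange, red or turquoise; of the rest the smaller one is meant.

How it is judged:
By the outcome, as a careful person would: the job done as asked, in the order asked, and still so for the second after the job is handed in, with the robot touching nothing.
It also fails if it takes over 70 s, if anything falls off the work surface, if the arm or the gripper's body presses on something with over 40 N, if the wrist force passes 120 N, or if a joint passes its speed limit or range.

ROBOT

A 7-joint arm with a two-finger parallel gripper is mounted at the origin on the work surface. World frame = base frame: x ahead of the robot, y to its left, z up, the work surface at z = 0. Lengths are in m, angles in rad, forces in N, time in s.
With the tool pointing down it reaches from about 0.4 to 0.85 m from the base axis. Payload 4.5 kg.
Tool frame: the origin (TCP) lies at the very end of the fingers, on their centre line; the grasp point (between the pads) lies 19 mm behind it; z points along the fingers, y is the line along which they close (so a half turn about z gives the same grasp; the last joint's range is limited). The gripper opens to 88 mm and grips with 3 to 60 N. Pads are 18 mm wide; open, the fingers measure 123 mm over their backs; the gripper's body (75 mm by 187 mm) begins 45 mm behind the grasp point.
Start: joints at [-1.232, 0.689, -0.195, 1.565, 0.157, 0.902, -0.215], TCP at [0.188, 0.596, 0.239] pointing down, gripper open.
Joint ranges: [-3.01, 3.01], [-0.46, 2.08], [-1.47, 1.51], [0.13, 2.56], [-1, 4.14], [0.04, 2.09], [-2.66, 2.66]. Speed limits (rad/s): [2.57, 2.57, 3.14, 3.14, 3.14, 3.14, 3.14].

INTERFACE

Orientations are given as a unit quaternion [x, y, z, w].
In Python, from plant import r gives the robot as it stands. The module is installed in compiled form; this text tells all that it offers.
- The arm moves only by the tool step_arm, never from a script. Its argument "increments" is a list of rows, each a list of 2 entries, a list of its own where there are three numbers: the shift along the world's x, y, z in cm, then the turn, a rotation vector about the world's x, y, z in degrees. A call has exactly 10 rows; each row shifts and turns the commanded pose from where the row before left it; what a row does not reach is not made up. A row lasts 1/10 s, in which the tool goes at most 50 mm and 8.59 degrees, less where a joint would pass 70% of its speed; a pose out of reach is approached as far as the arm can. A call is refused whole if a number of a shift passes 5 or a number of a turn 8.59, either way. A call with a gripper value outside its range is refused whole. "fingers" is the opening, from 0 (shut) to 1 (fully open), set as the call begins (left out, the last holds). The fingers move at their own pace and stop on an object; "grip_force" is the grip in N (left out, the last holds). Time passes only in rows, so rows that do not move let the fingers close, or fill a call up. It gives the time, the measured TCP pose, the force, the opening and the grip force at its end, in the units of the state.
- r.get_state(): the state, without advancing time (a new reading comes with each control period).
- r.snapshot(name): name is "scene" or "top"; returns (picture, depth): 400x640x3 uint8, red, green, blue; 400x640 float32, m along the optical axis (not along the pixel's ray), 0 where there is no reading.
- r.calibration(name): a dict with "fov_y" (degrees; the focal length in pixels is half the picture's height over the tangent of half this angle, whatever the lens; pixels are square), "cx", "cy" (the principal point, pixels), "R" (3x3) and "t" (3): a world point X has camera coordinates R X + t. Camera axes: x right, y down, z forward; pixel columns grow to the right and rows downward; lengths in m; the calibration is good to about 2 mm. A picture is of the moment at which its call begins. calibration takes no time and is no camera call.
- r.finish_job(): hands the job in; it is judged then, once.
The state is a dict: "clock": time; "q": joint angles; "qd": joint speeds; "joint_torque": joint torques, N m; "tool_pos": TCP position; "eef_rot": TCP orientation; "contact_force": force on the tool from outside, world axes, zero at the start; "moment": the same for the moment, N m; "opening": opening from 0.0 (shut) to 1.0 (fully open); "finger_force": force on a finger pad.
Only numpy, scipy, OpenCV 4.12 (cv2) and the standard library are available. Lean on these libraries where they do the work, as an engineer would, in place of code of your own. Each camera call takes 0.05 s, during which the arm holds its last target. There are 200 camera calls.

## Working session

There is one attempt and no reset: what is moved stays moved. The work goes in short steps, Python scripts to look and compute and a tool call to move; the robot and the scene stay as the last step left them, time stands still between calls to the robot, and variables do not carry over. Pictures are saved under pics/ and viewed, at most 10 in all, crops included, and the job is handed in when it is done.

Besides the shell and the picture viewer there is one more tool, called as a command line: name --argument value ..., lists and objects as JSON in quotes. step_arm: Moves the arm, as the interface text tells. Its arguments: {"type":"object","properties":{"increments":{"type":"array","items":{"type":"array"}},"fingers":{"type":"number"},"grip_force":{"type":"number"}},"required":["increments"]}

```bash
mkdir -p pics
cat > h.py <<'E'
import numpy as np, cv2
from plant import r
def snap(n,tag):
    im,d=r.snapshot(n); cv2.imwrite(f'pics/{tag}.png',im[:,:,::-1]); np.save(f'pics/{tag}.npy',d); return im,d
def cloud(n,d):
    c=r.calibration(n); f=200/np.tan(np.radians(c['fov_y'])/2)
    v,u=np.mgrid[0:400,0:640]
    P=np.stack([(u-c['cx'])/f*d,(v-c['cy'])/f*d,d],-1)
    W=(P-np.array(c['t']))@np.array(c['R']); W[d==0]=np.nan
    return W
E
python3 - <<'E'
from h import *
for n in('scene','top'):
    im,d=snap(n,n+'0'); c=r.calibration(n); print(n,c); np.save(f'pics/W{n}.npy',cloud(n,d))
print(r.get_state())
E
```

```text
scene {'fov_y': 54.885341661764535, 'cx': 314.0840649356643, 'cy': 193.34599970819815, 'R': array([[-0.8792224 ,  0.47639866,  0.00350576],
       [ 0.33676336,  0.62668846, -0.70274605],
       [-0.3369843 , -0.61668946, -0.71143215]]), 't': array([ 0.4308922 , -0.12561493,  1.21557069])}
top {'fov_y': 48.07884875907086, 'cx': 326.61895201812075, 'cy': 205.67048153892028, 'R': array([[ 0.01500698, -0.999836  ,  0.01013679],
       [-0.98720475, -0.01642545, -0.15860952],
       [ 0.15875001, -0.00762683, -0.98728935]]), 't': array([-0.01169262,  0.49247232,  1.13315176])}
{'clock': 0.1, 'q': array([-1.23219535,  0.68989551, -0.19453215,  1.56620056,  0.15733357,
        0.902491  , -0.21510483]), 'qd': array([-1.99644736e-03, -3.41501118e-03, -6.16562093e-04, -5.16131110e-03,
        2.34652795e-03, -4.73235718e-04,  7.71639359e-05]), 'joint_torque': array([-2.50158620e-03, -5.28494060e+01, -1.27131812e+00, -1.53836185e+01,
       -5.25639730e-02,  1.96614041e-03,  4.32014497e-05]), 'tool_pos': array([0.18744329, 0.59566003, 0.23800393]), 'eef_rot': array([ 1.51763365e-01,  9.88416532e-01, -7.97872249e-04, -5.53395554e-05]), 'contact_force': array([0.14114037, 1.13588479, 0.07687915]), 'moment': array([-0.0191807 ,  0.01707379, -0.00972731]), 'finger_force': 0.0, 'opening': 0.9965239815022794}
```

View pics/scene0.png

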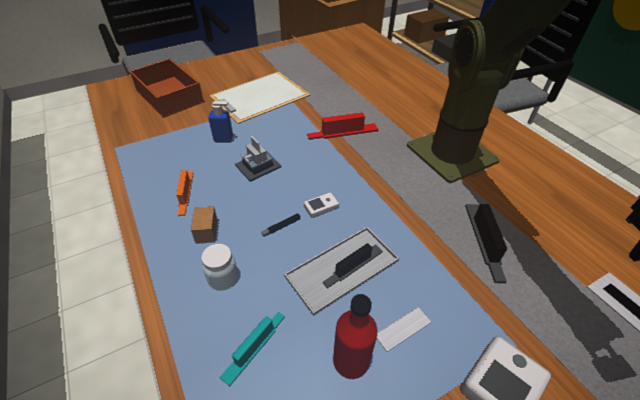

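View pics/top0.png

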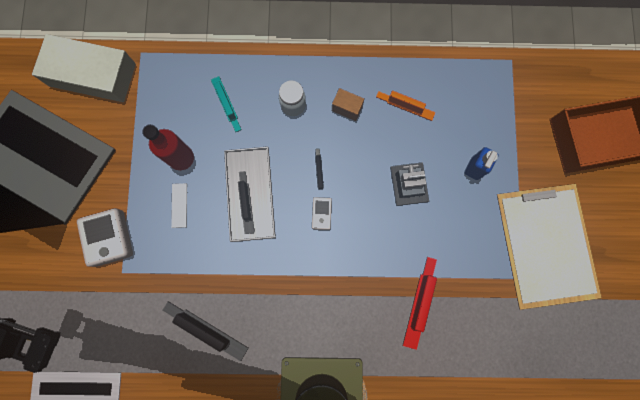

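The top view shows the black file in the tray at about (246,203), the tray at (250,195), and the clamp with strip at (411,182). A larger dark file lies at (205,330) and is not the one meant. The coloured files are to be left alone. The scene view shows the same layout, with the tray at (342,270) and the clamp at (258,158).

```bash
cat > m.py <<'E'
from h import *
def rect(P,name):
    P=np.asarray(P,np.float32)[:,:2]*1000
    (c,s,a)=cv2.minAreaRect(P); b=cv2.boxPoints((c,s,a)); e=max([b[1]-b[0],b[2]-b[1]],key=np.linalg.norm)
    print(name,len(P),'c',np.round(c,1),'size',np.round(s,1),'long-axis deg',round(float(np.degrees(np.arctan2(e[1],e[0]))),1),'med',np.round(np.median(P,0),1))
E
python3 - <<'E'
from m import *
W={n:np.load(f'pics/W{n}.npy') for n in('scene','top')}
tabs=W['top'][240:260,300:380].reshape(-1,3); print('table z',np.nanmedian(tabs[:,2]))
T=W['top']
def sel(n,u0,u1,v0,v1,z0,z1):
    p=W[n][v0:v1,u0:u1].reshape(-1,3); return p[(p[:,2]>z0)&(p[:,2]<z1)]
for n,b in(('top',(215,285,140,250)),('scene',(270,410,215,325))):
    for nm,z0,z1 in(('rib',.042,.06),('tray rim',.0105,.0175)):
        p=sel(n,*b,z0,z1); rect(p,n+' '+nm); print(np.round(np.percentile(p[:,2],[5,50,95]),4))
    im=cv2.imread(f'pics/{n}0.png')
# clamp
for n,b in(('top',(380,440,150,215)),('scene',(225,290,125,190))):
    p=sel(n,*b,.02,.2); print(n,np.histogram(p[:,2],bins=np.arange(.02,.125,.004)))
    rect(sel(n,*b,.068,.076),n+' jaws'); s=sel(n,*b,.084,.13);rect(s,n+' strip'); 
    rect(sel(n,*b,.006,.014),n+' base'); print(np.percentile(s[:,2],[50,90,100]))
a=cv2.imread('pics/top0.png')[140:250,215:450];b=cv2.imread('pics/scene0.png')[115:195,215:300]
cv2.imwrite('pics/c1.png',np.vstack([cv2.resize(a,(705,330),interpolation=cv2.INTER_CUBIC),cv2.resize(cv2.resize(b,None,fx=3,fy=3,interpolation=cv2.INTER_CUBIC),(705,240)) ]))
E
```

```text
table z 0.00010044575370919657
top rib 269 c [504.4 214.2] size [99.3 18.7] long-axis deg 9.2 med [504.6 213.7]
[0.0452 0.0491 0.0528]
top tray rim 517 c [528.4 205.1] size [250.9 120.4] long-axis deg 6.3 med [513.1 206.5]
[0.0107 0.013  0.0164]
scene rib 344 c [595.  231.1] size [290.5  20.7] long-axis deg 10.6 med [506.  215.9]
[0.0439 0.0497 0.0521]
scene tray rim 965 c [531.7 134.7] size [251.1 261.3] long-axis deg -83.8 med [550.5 205.8]
[0.0108 0.0133 0.0163]
top (array([ 46,  29,  13, 103, 129,  14,  19,  12,  33,  38,  12,  25, 128,
        89,   4,   5,   4,   9,   8,   8,  19,   5,   0,   0,   0,   0]), array([0.02 , 0.024, 0.028, 0.032, 0.036, 0.04 , 0.044, 0.048, 0.052,
       0.056, 0.06 , 0.064, 0.068, 0.072, 0.076, 0.08 , 0.084, 0.088,
       0.092, 0.096, 0.1  , 0.104, 0.108, 0.112, 0.116, 0.12 , 0.124]))
top jaws 217 c [ 562.3 -227.6] size [36.2 56.5] long-axis deg -81.7 med [ 558.1 -225.3]
top strip 53 c [ 562.3 -227.4] size [ 5.6 39.5] long-axis deg -80.7 med [ 561.5 -226.3]
top base 496 c [ 565.  -228.2] size [172.  157.4] long-axis deg 1.0 med [ 532.6 -216.6]
[0.09922942 0.10371945 0.10775244]
scene (array([61, 48, 44, 47, 94, 23, 29, 28, 46, 47, 31, 27, 53, 78,  7,  5, 10,
        9,  7, 10, 16,  4,  0,  0,  0,  0]), array([0.02 , 0.024, 0.028, 0.032, 0.036, 0.04 , 0.044, 0.048, 0.052,
       0.056, 0.06 , 0.064, 0.068, 0.072, 0.076, 0.08 , 0.084, 0.088,
       0.092, 0.096, 0.1  , 0.104, 0.108, 0.112, 0.116, 0.12 , 0.124]))
scene jaws 131 c [ 571.1 -291.4] size [ 35.9 185.7] long-axis deg -79.2 med [ 564.4 -220.4]
scene strip 56 c [ 559.1 -228. ] size [ 5.4 41.9] long-axis deg -81.4 med [ 559.6 -226.1]
scene base 342 c [ 558.4 -281.5] size [225.  194.4] long-axis deg 57.5 med [ 589.2 -202.8]
[0.09636733 0.10366863 0.10743558]
```

View pics/c1.png

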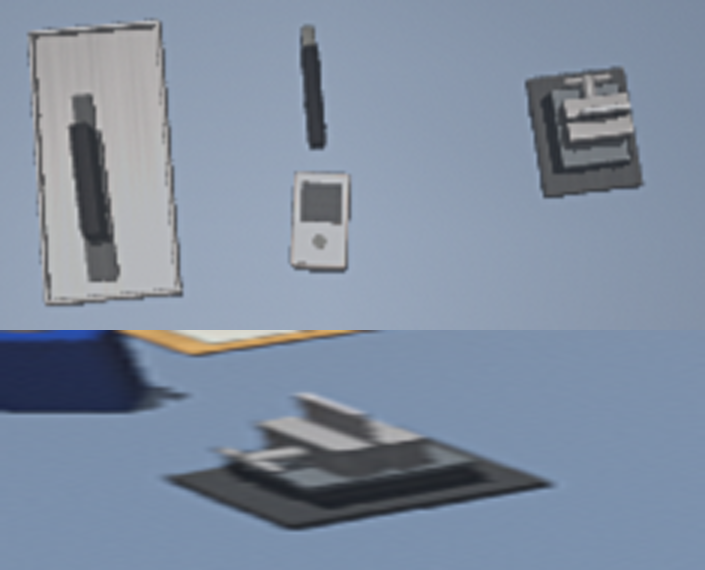

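step_arm --increments '[[[2.6,-3.1,-0.4],[0,0,2.67]],[[2.6,-3.1,-0.4],[0,0,2.67]],[[2.6,-3.1,-0.4],[0,0,2.67]],[[2.6,-3.1,-0.4],[0,0,2.67]],[[2.6,-3.1,-0.4],[0,0,2.67]],[[2.6,-3.1,-0.4],[0,0,2.67]],[[2.6,-3.1,-0.4],[0,0,2.67]],[[2.6,-3.1,-0.4],[0,0,2.67]],[[2.6,-3.1,-0.4],[0,0,2.67]],[[2.6,-3.1,-0.4],[0,0,2.67]]]' --fingers 0.45 --grip_force 20

```text
clock: 1.1
tool_pos: [0.4483, 0.2847, 0.1983]
eef_rot: [-0.082, 0.997, -0.0, -0.0]
contact_force: [0.7, 0.3, -0.7]
opening: 0.454
finger_force: 0.0
```

step_arm --increments '[[[1.4,-1.76,-1],[0,0,0]],[[1.4,-1.76,-1],[0,0,0]],[[1.4,-1.76,-1],[0,0,0]],[[1.4,-1.76,-1],[0,0,0]],[[0,0,-2],[0,0,0]],[[0,0,-2],[0,0,0]],[[0,0,-2],[0,0,0]],[[0,0,-2],[0,0,0]],[[0,0,-1.5],[0,0,0]],[[0,0,0],[0,0,0]]]'

```text
clock: 2.1
tool_pos: [0.5022, 0.2151, 0.0618]
eef_rot: [-0.081, 0.997, -0.001, -0.002]
contact_force: [-0.3, 0.2, 0.1]
opening: 0.448
finger_force: 0.0
```

Run:
```python
from m import *
for n,b in(('top',(215,290,130,260)),('scene',(270,410,215,325))):
    im,d=snap(n,n+'1'); 
a=cv2.imread('pics/top1.png')[130:260,200:320];b=cv2.imread('pics/scene1.png')[200:330,260:420]
cv2.imwrite('pics/c2.png',np.hstack([cv2.resize(a,(360,390)),cv2.resize(b,(430,390))]))
print(r.get_state()['tool_pos'],r.get_state()['contact_force'])
```

```text
[0.50343359 0.21581275 0.06371879] [0.35811866 0.16182053 0.17096319]
```

View pics/c2.png

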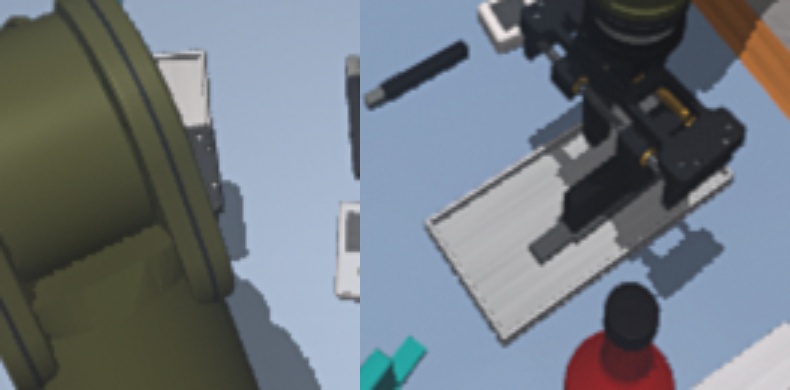

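The fingers straddle the rib, with clear space on both sides. Going down.

step_arm --increments '[[[0.1,-0.15,-1],[0,0,0]],[[0,0,-1],[0,0,0]],[[0,0,-1],[0,0,0]],[[0,0,-1],[0,0,0]],[[0,0,-0.5],[0,0,0]],[[0,0,-0.3],[0,0,0]],[[0,0,0],[0,0,0]],[[0,0,0],[0,0,0]],[[0,0,0],[0,0,0]],[[0,0,0],[0,0,0]]]'

```text
clock: 3.2
tool_pos: [0.5048, 0.2144, 0.0161]
eef_rot: [-0.081, 0.997, 0.0, 0.0]
contact_force: [0.1, -0.1, 0.2]
opening: 0.45
finger_force: 0.0
```

step_arm --increments '[[[0,0,0],[0,0,0]],[[0,0,0],[0,0,0]],[[0,0,0],[0,0,0]],[[0,0,0],[0,0,0]],[[0,0,0],[0,0,0]],[[0,0,0],[0,0,0]],[[0,0,0],[0,0,0]],[[0,0,0],[0,0,0]],[[0,0,0],[0,0,0]],[[0,0,0],[0,0,0]]]' --fingers 0 --grip_force 60

```text
clock: 4.2
tool_pos: [0.5046, 0.2136, 0.0158]
eef_rot: [-0.08, 0.997, -0.0, -0.0]
contact_force: [0.7, -4.6, 4.3]
opening: 0.203
finger_force: 60.0
```

step_arm --increments '[[[0,0,1],[0,0,0]],[[0,0,2],[0,0,0]],[[0,0,3],[0,0,0]],[[0,0,4],[0,0,0]],[[0,0,4],[0,0,0]],[[0,0,2.5],[0,0,0]],[[0,0,1.5],[0,0,0]],[[0,0,0],[0,0,0]],[[0,0,0],[0,0,0]],[[0,0,0],[0,0,0]]]'

```text
clock: 5.2
tool_pos: [0.5036, 0.2142, 0.1946]
eef_rot: [-0.081, 0.997, -0.0, -0.001]
contact_force: [-0.1, 0.3, -2.9]
opening: 0.2
finger_force: 60.0
```

step_arm --increments '[[[-0.1,-2.5,0],[0,0,-0.1]],[[-0.2,-4.5,0],[0,0,-0.1]],[[-0.2,-4.5,0],[0,0,-0.1]],[[-0.2,-4.5,0],[0,0,-0.1]],[[-0.2,-4.5,0],[0,0,-0.1]],[[-0.2,-4.5,0],[0,0,0]],[[-0.2,-4.5,0],[0,0,0]],[[-0.2,-4.5,0],[0,0,0]],[[-0.2,-4.5,0],[0,0,0]],[[-0.2,-3.5,0],[0,0,0]]]'

```text
clock: 6.2
tool_pos: [0.4843, -0.2087, 0.1944]
eef_rot: [-0.075, 0.997, 0.0, -0.001]
contact_force: [0.9, -0.1, -2.8]
opening: 0.198
finger_force: 60.0
```

step_arm --increments '[[[-0.2,-2.3,0],[0,0,0]],[[0,-1,0],[0,0,0]],[[0,0,-1],[0,0,0]],[[0,0,-1.5],[0,0,0]],[[0,0,-1.5],[0,0,0]],[[0,0,-1],[0,0,0]],[[0,0,0],[0,0,0]],[[0,0,0],[0,0,0]],[[0,0,0],[0,0,0]],[[0,0,0],[0,0,0]]]'

```text
clock: 7.2
tool_pos: [0.484, -0.2387, 0.1463]
eef_rot: [-0.076, 0.997, -0.0, 0.001]
contact_force: [-0.4, 0.1, -3.1]
opening: 0.2
finger_force: 60.0
```

Run:
```python
from m import *
im,d=snap('scene','scene2')
s=r.get_state(); print({k:np.round(s[k],4) for k in('clock','q','tool_pos','eef_rot','contact_force','moment','opening')})
for i in range(4): r.snapshot('top'); s=r.get_state(); print(np.round(s['contact_force'],2),np.round(s['moment'],2),np.round(s['tool_pos'],4))
cv2.imwrite('pics/c3.png',cv2.resize(im[80:210,190:350,::-1],None,fx=5,fy=4.5,interpolation=cv2.INTER_CUBIC)[:590])
```

```text
{'clock': np.float64(7.25), 'q': array([ 0.6235,  0.7384, -0.4179,  1.9038,  0.5028,  0.6028,  1.6045]), 'tool_pos': array([ 0.4839, -0.2388,  0.1463]), 'eef_rot': array([-7.620e-02,  9.971e-01, -2.000e-04,  5.000e-04]), 'contact_force': array([-0.1943, -0.1196, -3.1628]), 'moment': array([ 0.0871,  0.011 , -0.0039]), 'opening': np.float64(0.1961)}
[-0.38 -0.36 -2.56] [ 0.02 -0.05  0.01] [ 0.4838 -0.2388  0.1462]
[-0.27 -0.31 -3.21] [ 0.02 -0.03  0.04] [ 0.4837 -0.2388  0.1461]
[-0.07 -0.56 -2.55] [ 0.05 -0.02  0.03] [ 0.4837 -0.2388  0.1461]
[ 0.21  0.12 -2.78] [ 0.07 -0.04 -0.07] [ 0.4836 -0.2388  0.146 ]
```

View pics/c3.png

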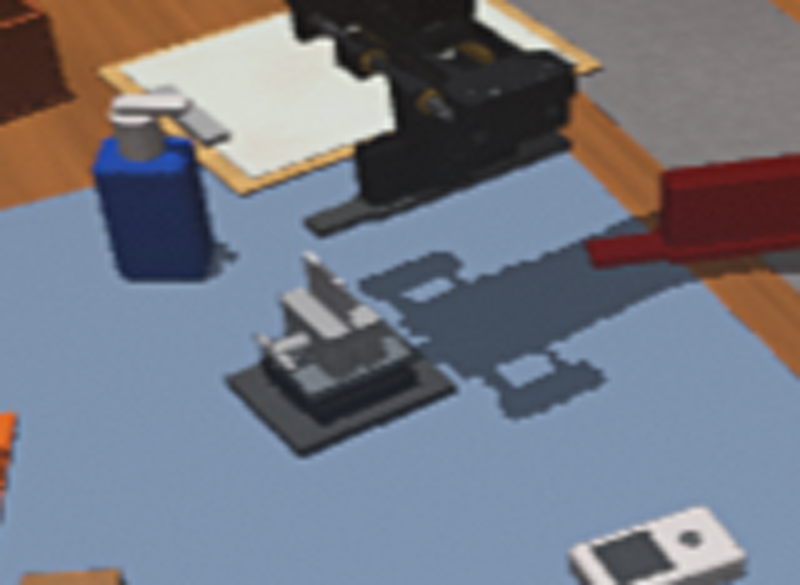

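The scene crop shows the file held level at about (440,190). The strip's top edge is at (310,260), clear below and ahead of the front end. Wrist Fz with the file hanging free reads about -2.8 N.

step_arm --increments '[[[0,0,-1],[0,0,0]],[[0,0,-1],[0,0,0]],[[0,0,-0.6],[0,0,0]],[[0,0,-0.2],[0,0,0]],[[0,0,-0.05],[0,0,0]],[[0,0,-0.05],[0,0,0]],[[0,0,-0.05],[0,0,0]],[[0,0,-0.05],[0,0,0]],[[0,0,0],[0,0,0]],[[0,0,0],[0,0,0]]]'

```text
clock: 8.45
tool_pos: [0.4836, -0.2387, 0.1158]
eef_rot: [-0.076, 0.997, -0.0, 0.0]
contact_force: [0.2, -1.0, -3.1]
opening: 0.195
finger_force: 60.0
```

step_arm --increments '[[[0,0,-0.03],[0,0,0]],[[0,0,-0.03],[0,0,0]],[[0,0,-0.03],[0,0,0]],[[0,0,-0.03],[0,0,0]],[[0,0,-0.03],[0,0,0]],[[0,0,-0.02],[0,0,0]],[[0,0,0],[0,0,0]],[[0,0,0],[0,0,0]],[[0,0,0],[0,0,0]],[[0,0,0],[0,0,0]]]'

```text
clock: 9.45
tool_pos: [0.4836, -0.2387, 0.1141]
eef_rot: [-0.076, 0.997, 0.0, 0.0]
contact_force: [0.6, -0.2, -1.6]
opening: 0.196
finger_force: 60.0
```

step_arm --increments '[[[0,0,-0.04],[0,0,0]],[[0,0,-0.04],[0,0,0]],[[0,0,-0.04],[0,0,0]],[[0,0,-0.03],[0,0,0]],[[0,0,0],[0,0,0]],[[0,0,0],[0,0,0]],[[0,0,0],[0,0,0]],[[0,0,0],[0,0,0]],[[0,0,0],[0,0,0]],[[0,0,0],[0,0,0]]]'

```text
clock: 10.45
tool_pos: [0.4837, -0.2387, 0.1126]
eef_rot: [-0.076, 0.997, 0.0, 0.0]
contact_force: [-0.5, 0.3, 1.8]
opening: 0.197
finger_force: 60.0
```

Run:
```python
from m import *
im,d=snap('scene','scene3')
for i in range(3): r.snapshot('scene'); s=r.get_state(); print(np.round(s['contact_force'],2),np.round(s['moment'],2),np.round(s['tool_pos'],4))
cv2.imwrite('pics/c4.png',cv2.resize(im[100:190,220:320,::-1],None,fx=6,fy=6,interpolation=cv2.INTER_CUBIC))
```

```text
[-0.29  0.26  1.53] [ 0.08 -0.33 -0.03] [ 0.4836 -0.2387  0.1126]
[-0.24 -0.51  1.47] [ 0.16 -0.37  0.  ] [ 0.4836 -0.2387  0.1126]
[ 0.64 -0.26  1.99] [ 0.12 -0.38  0.01] [ 0.4836 -0.2387  0.1126]
```

View pics/c4.png

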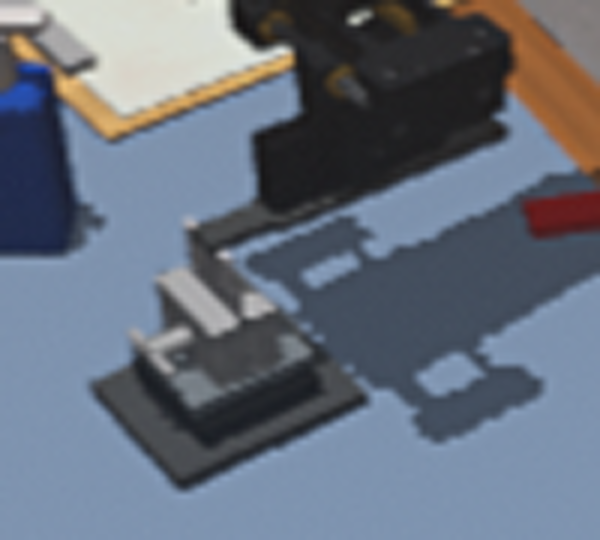

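The crop shows the front end resting on the strip at about (205,230), with a few millimetres of file beyond it. The press is about 4.5 N now. Starting stroke 1, first half.

step_arm --increments '[[[0,0,-0.1],[0,0,0]],[[0.59,0.09,0],[0,0,0]],[[0.89,0.136,0],[0,0,0]],[[0.89,0.136,0.015],[0,0,0]],[[0.89,0.136,0.015],[0,0,0]],[[0.89,0.136,0.015],[0,0,0]],[[0.89,0.136,0.015],[0,0,0]],[[0.89,0.136,0.015],[0,0,0]],[[0.89,0.136,0.015],[0,0,0]],[[0.89,0.136,0],[0,0,0]]]'

```text
clock: 11.65
tool_pos: [0.5575, -0.228, 0.1121]
eef_rot: [-0.076, 0.997, -0.0, -0.004]
contact_force: [-6.3, -1.8, 8.4]
opening: 0.197
finger_force: 60.0
```

step_arm --increments '[[[0.93,0.142,0.04],[0,0,0]],[[0.93,0.142,0.02],[0,0,0]],[[0.93,0.142,0],[0,0,0]],[[0.93,0.142,0],[0,0,0]],[[0.93,0.142,-0.01],[0,0,0]],[[0.93,0.142,-0.01],[0,0,0]],[[0.93,0.142,-0.02],[0,0,0]],[[0.93,0.142,-0.02],[0,0,0]],[[0.93,0.142,0],[0,0,0]],[[0,0,0],[0,0,0]]]'

```text
clock: 12.65
tool_pos: [0.6462, -0.2133, 0.1124]
eef_rot: [-0.077, 0.997, 0.0, 0.001]
contact_force: [-2.3, -0.6, 1.9]
opening: 0.201
finger_force: 60.0
```

step_arm --increments '[[[0,0,1],[0,0,0]],[[0,0,1.5],[0,0,0]],[[-2.5,-0.38,0],[0,0,0]],[[-3.5,-0.54,0],[0,0,0]],[[-4,-0.61,0],[0,0,0]],[[-3.5,-0.54,0],[0,0,0]],[[-2.58,-0.39,0],[0,0,0]],[[0,0,0],[0,0,0]],[[0,0,-1.2],[0,0,0]],[[0,0,-0.6],[0,0,0]]]'

```text
clock: 13.65
tool_pos: [0.4855, -0.2383, 0.1192]
eef_rot: [-0.077, 0.997, 0.0, 0.002]
contact_force: [0.1, 0.6, -2.7]
opening: 0.197
finger_force: 60.0
```

step_arm --increments '[[[0,0,-0.45],[0,0,0]],[[0,0,-0.25],[0,0,0]],[[0,0,-0.1],[0,0,0]],[[0.915,0.14,0],[0,0,0]],[[0.915,0.14,0.03],[0,0,0]],[[0.915,0.14,0.03],[0,0,0]],[[0.915,0.14,0.03],[0,0,0]],[[0.915,0.14,0.03],[0,0,0]],[[0.915,0.14,0.02],[0,0,0]],[[0.915,0.14,0.01],[0,0,0]]]'

```text
clock: 14.65
tool_pos: [0.5475, -0.2292, 0.113]
eef_rot: [-0.076, 0.997, -0.0, -0.001]
contact_force: [-4.7, -0.1, 4.2]
opening: 0.202
finger_force: 60.0
```

step_arm --increments '[[[0.915,0.14,0],[0,0,0]],[[0.915,0.14,-0.02],[0,0,0]],[[0.915,0.14,0],[0,0,0]],[[0.915,0.14,0],[0,0,0]],[[0.915,0.14,-0.01],[0,0,0]],[[0.915,0.14,-0.02],[0,0,0]],[[0.915,0.14,-0.03],[0,0,0]],[[0.915,0.14,-0.03],[0,0,0]],[[0.915,0.14,-0.03],[0,0,0]],[[0.915,0.14,-0.03],[0,0,0]]]'

```text
clock: 15.65
tool_pos: [0.6387, -0.2149, 0.111]
eef_rot: [-0.076, 0.997, -0.0, -0.001]
contact_force: [-5.0, -0.9, 5.5]
opening: 0.199
finger_force: 60.0
```

step_arm --increments '[[[0.2,0.03,1],[0,0,0]],[[0,0,1.5],[0,0,0]],[[-2.5,-0.38,0],[0,0,0]],[[-3.5,-0.54,0],[0,0,0]],[[-4,-0.61,0],[0,0,0]],[[-3.5,-0.54,0],[0,0,0]],[[-2.3,-0.36,0],[0,0,0]],[[0,0,0],[0,0,0]],[[0,0,-1.2],[0,0,0]],[[0,0,-0.5],[0,0,0]]]'

```text
clock: 16.65
tool_pos: [0.4849, -0.2384, 0.1188]
eef_rot: [-0.077, 0.997, 0.0, 0.001]
contact_force: [-0.1, 0.5, -3.0]
opening: 0.196
finger_force: 60.0
```

step_arm --increments '[[[0,0,-0.4],[0,0,0]],[[0,0,-0.25],[0,0,0]],[[0,0,-0.1],[0,0,0]],[[0.925,0.14,0],[0,0,0]],[[0.925,0.14,0.03],[0,0,0]],[[0.925,0.14,0.03],[0,0,0]],[[0.925,0.14,0.03],[0,0,0]],[[0.925,0.14,0.02],[0,0,0]],[[0.925,0.14,0.02],[0,0,0]],[[0.925,0.14,0.01],[0,0,0]]]'

```text
clock: 17.65
tool_pos: [0.5485, -0.2291, 0.1131]
eef_rot: [-0.076, 0.997, 0.0, -0.0]
contact_force: [-4.1, -1.1, 4.5]
opening: 0.199
finger_force: 60.0
```

step_arm --increments '[[[0.925,0.14,0],[0,0,0]],[[0.925,0.14,-0.01],[0,0,0]],[[0.925,0.14,0],[0,0,0]],[[0.925,0.14,0],[0,0,0]],[[0.925,0.14,-0.01],[0,0,0]],[[0.925,0.14,-0.02],[0,0,0]],[[0.925,0.14,-0.03],[0,0,0]],[[0.925,0.14,-0.03],[0,0,0]],[[0.925,0.14,-0.03],[0,0,0]],[[0.925,0.14,-0.03],[0,0,0]]]'

```text
clock: 18.65
tool_pos: [0.6409, -0.215, 0.1115]
eef_rot: [-0.076, 0.997, 0.0, -0.0]
contact_force: [-5.1, -1.4, 4.7]
opening: 0.2
finger_force: 60.0
```

step_arm --increments '[[[0.2,0.03,1],[0,0,0]],[[0,0,1.5],[0,0,0]],[[-2.5,-0.38,0],[0,0,0]],[[-3.5,-0.54,0],[0,0,0]],[[-4,-0.61,0],[0,0,0]],[[-3.5,-0.54,0],[0,0,0]],[[-2.4,-0.36,0],[0,0,0]],[[0,0,0],[0,0,0]],[[0,0,-1.2],[0,0,0]],[[0,0,-0.5],[0,0,0]]]'

```text
clock: 19.65
tool_pos: [0.4853, -0.2386, 0.1191]
eef_rot: [-0.077, 0.997, 0.0, 0.001]
contact_force: [-0.3, 0.8, -3.7]
opening: 0.195
finger_force: 60.0
```

Three good strokes are done. I'll add two more as margin.

step_arm --increments '[[[0,0,-0.45],[0,0,0]],[[0,0,-0.25],[0,0,0]],[[0,0,-0.1],[0,0,0]],[[0.925,0.14,0],[0,0,0]],[[0.925,0.14,0.03],[0,0,0]],[[0.925,0.14,0.03],[0,0,0]],[[0.925,0.14,0.03],[0,0,0]],[[0.925,0.14,0.02],[0,0,0]],[[0.925,0.14,0.01],[0,0,0]],[[0.925,0.14,0.01],[0,0,0]]]'

```text
clock: 20.65
tool_pos: [0.5483, -0.2294, 0.1129]
eef_rot: [-0.076, 0.997, -0.0, -0.001]
contact_force: [-4.4, -0.6, 5.5]
opening: 0.199
finger_force: 60.0
```

step_arm --increments '[[[0.925,0.14,0],[0,0,0]],[[0.925,0.14,-0.01],[0,0,0]],[[0.925,0.14,0],[0,0,0]],[[0.925,0.14,0],[0,0,0]],[[0.925,0.14,-0.02],[0,0,0]],[[0.925,0.14,-0.02],[0,0,0]],[[0.925,0.14,-0.03],[0,0,0]],[[0.925,0.14,-0.03],[0,0,0]],[[0.925,0.14,-0.03],[0,0,0]],[[0.925,0.14,-0.03],[0,0,0]]]'

```text
clock: 21.65
tool_pos: [0.6402, -0.2153, 0.1109]
eef_rot: [-0.076, 0.997, -0.0, -0.002]
contact_force: [-4.0, -0.9, 5.6]
opening: 0.201
finger_force: 60.0
```

step_arm --increments '[[[0.2,0.03,1],[0,0,0]],[[0,0,1.5],[0,0,0]],[[-2.5,-0.38,0],[0,0,0]],[[-3.5,-0.54,0],[0,0,0]],[[-4,-0.61,0],[0,0,0]],[[-3.5,-0.54,0],[0,0,0]],[[-2.4,-0.36,0],[0,0,0]],[[0,0,0],[0,0,0]],[[0,0,-1.2],[0,0,0]],[[0,0,-0.5],[0,0,0]]]'

```text
clock: 22.65
tool_pos: [0.4854, -0.2388, 0.1187]
eef_rot: [-0.077, 0.997, 0.0, 0.001]
contact_force: [0.1, -0.0, -3.5]
opening: 0.199
finger_force: 60.0
```

step_arm --increments '[[[0,0,-0.45],[0,0,0]],[[0,0,-0.25],[0,0,0]],[[0,0,-0.1],[0,0,0]],[[0.925,0.14,0],[0,0,0]],[[0.925,0.14,0.03],[0,0,0]],[[0.925,0.14,0.03],[0,0,0]],[[0.925,0.14,0.03],[0,0,0]],[[0.925,0.14,0.02],[0,0,0]],[[0.925,0.14,0.01],[0,0,0]],[[0.925,0.14,0.01],[0,0,0]]]'

```text
clock: 23.65
tool_pos: [0.5463, -0.2305, 0.1126]
eef_rot: [-0.076, 0.997, -0.001, -0.003]
contact_force: [-5.5, -0.8, 5.3]
opening: 0.201
finger_force: 60.0
```

step_arm --increments '[[[0.925,0.14,0],[0,0,0]],[[0.925,0.14,-0.01],[0,0,0]],[[0.925,0.14,0],[0,0,0]],[[0.925,0.14,0],[0,0,0]],[[0.925,0.14,-0.02],[0,0,0]],[[0.925,0.14,-0.02],[0,0,0]],[[0.925,0.14,-0.03],[0,0,0]],[[0.925,0.14,-0.03],[0,0,0]],[[0.925,0.14,-0.03],[0,0,0]],[[0.925,0.14,-0.03],[0,0,0]]]'

```text
clock: 24.65
tool_pos: [0.6383, -0.2165, 0.1107]
eef_rot: [-0.076, 0.997, -0.001, -0.004]
contact_force: [-3.8, -0.8, 5.5]
opening: 0.197
finger_force: 60.0
```

step_arm --increments '[[[0.2,0.03,1],[0,0,0]],[[0,0,2],[0,0,0]],[[0,0,3],[0,0,0]],[[0,0,2.5],[0,0,0]],[[-0.7,2.2,0],[0,0,0]],[[-1.2,4,0],[0,0,-0.4]],[[-1.2,4,0],[0,0,-0.4]],[[-1.2,4,0],[0,0,-0.4]],[[-1.2,4,0],[0,0,-0.4]],[[-1.2,4,0],[0,0,-0.4]]]'

```text
clock: 25.65
tool_pos: [0.5753, 0.0085, 0.1961]
eef_rot: [-0.059, 0.998, 0.0, 0.0]
contact_force: [0.4, 1.2, -3.3]
opening: 0.202
finger_force: 60.0
```

step_arm --increments '[[[-1.2,4,0],[0,0,-0.4]],[[-1.2,4,0],[0,0,0]],[[-1.2,4,0],[0,0,0]],[[-1.2,4,0],[0,0,0]],[[-0.9,3,0],[0,0,0]],[[-0.4,1.1,0],[0,0,0]],[[0,0,-2],[0,0,0]],[[0,0,-3],[0,0,0]],[[0,0,-3],[0,0,0]],[[0,0,-2],[0,0,0]]]'

```text
clock: 26.65
tool_pos: [0.5147, 0.2062, 0.0941]
eef_rot: [-0.055, 0.999, -0.001, -0.001]
contact_force: [0.2, -0.6, -2.6]
opening: 0.198
finger_force: 60.0
```

Run:
```python
from m import *
im,d=snap('scene','scene5'); s=r.get_state()
print({k:np.round(s[k],4) for k in('clock','tool_pos','eef_rot','contact_force','moment')})
cv2.imwrite('pics/c5.png',cv2.resize(im[190:330,260:420,::-1],None,fx=4,fy=4,interpolation=cv2.INTER_CUBIC))
```

```text
{'clock': np.float64(26.7), 'tool_pos': array([0.5133, 0.2056, 0.0918]), 'eef_rot': array([-0.0548,  0.9985, -0.0015, -0.0026]), 'contact_force': array([-2.0000e-03, -1.8010e-01, -5.0462e+00]), 'moment': array([0.0197, 0.0132, 0.0265])}
```

View pics/c5.png

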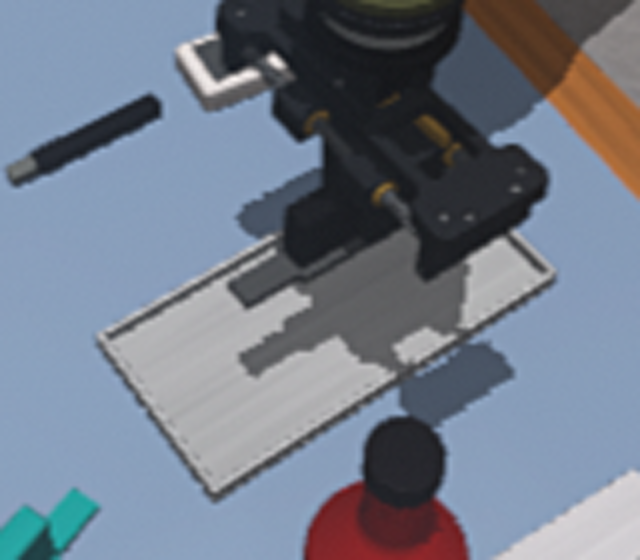

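The file is held level over the tray's middle, with its front at about (250,290) in the crop. Lowering now.

step_arm --increments '[[[0,0,-2],[0,0,0]],[[0,0,-2],[0,0,0]],[[0,0,-1.5],[0,0,0]],[[0,0,-1],[0,0,0]],[[0,0,-0.5],[0,0,0]],[[0,0,-0.2],[0,0,0]],[[0,0,0],[0,0,0]],[[0,0,0],[0,0,0]],[[0,0,0],[0,0,0]],[[0,0,0],[0,0,0]]]'

```text
clock: 27.7
tool_pos: [0.5151, 0.2079, 0.0241]
eef_rot: [-0.055, 0.998, 0.0, 0.0]
contact_force: [0.2, -0.2, -2.6]
opening: 0.197
finger_force: 60.0
```

step_arm --increments '[[[0,0,-0.3],[0,0,0]],[[0,0,-0.2],[0,0,0]],[[0,0,-0.1],[0,0,0]],[[0,0,-0.1],[0,0,0]],[[0,0,-0.05],[0,0,0]],[[0,0,-0.05],[0,0,0]],[[0,0,0],[0,0,0]],[[0,0,0],[0,0,0]],[[0,0,0],[0,0,0]],[[0,0,0],[0,0,0]]]'

```text
clock: 28.7
tool_pos: [0.5148, 0.2078, 0.0158]
eef_rot: [-0.055, 0.998, 0.0, -0.0]
contact_force: [-1.2, 0.0, -0.5]
opening: 0.198
finger_force: 60.0
```

step_arm --increments '[[[0,0,-0.03],[0,0,0]],[[0,0,0],[0,0,0]],[[0,0,0],[0,0,0]],[[0,0,0],[0,0,0]],[[0,0,0],[0,0,0]],[[0,0,0],[0,0,0]],[[0,0,0],[0,0,0]],[[0,0,0],[0,0,0]],[[0,0,0],[0,0,0]],[[0,0,0],[0,0,0]]]' --grip_force 5

```text
clock: 29.7
tool_pos: [0.5148, 0.2078, 0.0158]
eef_rot: [-0.055, 0.998, 0.0, 0.0]
contact_force: [-1.5, -0.9, 5.4]
opening: 0.202
finger_force: 5.0
```

step_arm --increments '[[[0,0,0],[0,0,0]],[[0,0,0],[0,0,0]],[[0,0,0],[0,0,0]],[[0,0,0],[0,0,0]],[[0,0,0],[0,0,0]],[[0,0,0],[0,0,0]],[[0,0,0],[0,0,0]],[[0,0,0],[0,0,0]],[[0,0,0],[0,0,0]],[[0,0,0],[0,0,0]]]' --fingers 0.45

```text
clock: 30.7
tool_pos: [0.5148, 0.2078, 0.0154]
eef_rot: [-0.055, 0.998, 0.0, -0.0]
contact_force: [-1.3, -1.1, 0.4]
opening: 0.449
finger_force: 0.0
```

step_arm --increments '[[[0,0,0.5],[0,0,0]],[[0,0,1],[0,0,0]],[[0,0,2],[0,0,0]],[[0,0,3],[0,0,0]],[[0,0,4],[0,0,0]],[[0,0,4],[0,0,0]],[[0,0,4],[0,0,0]],[[-2,0,2],[0,0,0]],[[-3,0,0],[0,0,0]],[[-3,0,0],[0,0,0]]]'

```text
clock: 31.7
tool_pos: [0.4344, 0.2078, 0.2221]
eef_rot: [-0.055, 0.998, 0.001, 0.001]
contact_force: [-0.1, 0.1, -0.1]
opening: 0.453
finger_force: 0.0
```

step_arm --increments '[[[-2,3,0],[0,0,0]],[[-2,4,0],[0,0,0]],[[-2,4,0],[0,0,0]],[[-2,4,0],[0,0,0]],[[-2,4,0],[0,0,0]],[[-2,4,0],[0,0,0]],[[0,2,0],[0,0,0]],[[0,0,0],[0,0,0]],[[0,0,0],[0,0,0]],[[0,0,0],[0,0,0]]]'

```text
clock: 32.7
tool_pos: [0.3158, 0.4557, 0.2206]
eef_rot: [-0.054, 0.999, -0.001, 0.0]
contact_force: [0.5, -0.3, -0.0]
opening: 0.451
finger_force: 0.0
```

Run:
```python
from m import *
im,d=snap('top','top6'); W=cloud('top',d)
p=W[140:250,215:285].reshape(-1,3); q=p[(p[:,2]>.042)&(p[:,2]<.06)]; rect(q,'rib'); print(np.round(np.percentile(q[:,2],[5,50,95]),4))
p=W[150:215,380:440].reshape(-1,3); rect(p[(p[:,2]>.084)&(p[:,2]<.13)],'strip'); rect(p[(p[:,2]>.068)&(p[:,2]<.076)],'jaws')
```

```text
rib 272 c [514.7 209.8] size [99.4 18.9] long-axis deg 5.7 med [514.4 209.3]
[0.0458 0.0494 0.0535]
strip 53 c [ 561.6 -227.3] size [ 4.9 38.5] long-axis deg -80.9 med [ 561.4 -226.5]
jaws 211 c [ 562.5 -227.5] size [36.3 57. ] long-axis deg -83.5 med [ 558.1 -225.7]
```

View pics/top6.png

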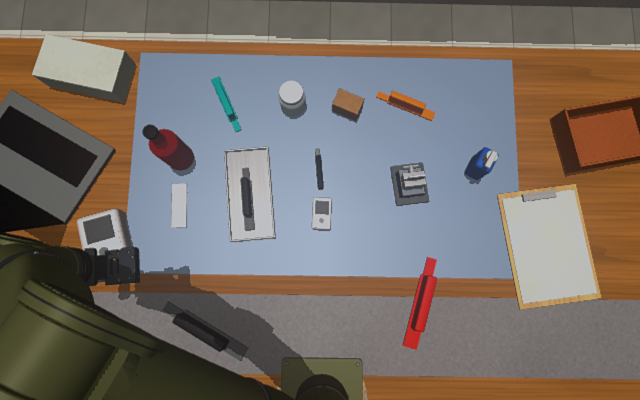

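The top view shows the file flat in the tray at (247,198), its rib top at about 0.049 m as it was at the start. The clamp and strip are back at rest, and everything else is where it was.

```bash
python3 -c "
from plant import r
print(r.get_state()['contact_force']); print(r.finish_job())"
```

```text
[ 0.78429639 -0.43375058 -0.51566218]
the job is handed in; nothing more can be done
None
```

I filed the strip with five forward strokes, lifting clear on each return, then set the file down flat in the tray, let go and handed the job in at about 33 s. Wrist-force readings taken mid-stroke and at the heel showed a press of about 7–8.5 N, apart from stroke 1 (11 N mid-stroke, 5 N at the heel), and nothing else was moved.

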